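# Pack the heating block and slide box, heavy part lowest

## Task

Pack the metal heating block and the small white slide box into the open carton, the heavy block at the bottom and the light box on top: lay the block flat, wells up, in the middle of the carton floor and let go, then set the slide box flat, lid up, on the block, centred on it and with its long sides along the block's. Set both down gently rather than dropping them, and leave the tube rack and the capped bottle where they stand.

Things in the scene. Friction and masses are not known exactly. Their poses are not given: they have to be found in the camera images.
- carton: Open-topped brown cardboard carton, fixed to the bench, flaps folded down flat on the outside. Outside 180 mm along its x, 230 mm along its y, 80 mm high; walls and floor 4 mm thick, so the inside is 172 x 222 mm and 76 mm deep. Origin: centre of its underside, on the bench top; z up.
- carton_floor (a point): Centre of the carton's inner floor, 4 mm above the bench; axes as the carton's.
- block_center (a point): Bare aluminium heating block, 100 mm along its x, 62 mm along its y, 40 mm high, about 0.45 to 0.7 kg, with two rows of four round wells 14 mm wide and 32 mm deep in its top. Loose, lying flat on the bench, wells up. This point is the centre of the block, 20 mm above its underside; z up.
- slidebox_center (a point): Shut white plastic microscope-slide box, 92 mm along its x, 58 mm along its y, 30 mm high, about 0.07 to 0.12 kg, with a dark seam round it, a paper label on its lid and a flush grey catch at the middle of its -y side. Loose, lying flat on the bench, lid up. This point is the centre of the box, 15 mm above its underside; z up.
- rack_center (a point): Bystander: white plastic rack, 95 mm along its x, 50 mm along its y, 35 mm high, with nine small grey-capped tubes whose caps reach 54 mm above the bench. Loose. This point lies 17.5 mm above its underside.
- bottle: Bystander: white plastic bottle with a red cap, 54 mm across and 110 mm tall, standing loose on the bench. Origin: centre of its underside.
There are look-alikes about, which are no part of the job. Leave any blue look-alike of the part that bears slidebox_center alone.

How it is judged:
By the outcome, as a careful person would: the job done as asked, in the order asked, and still so for the second after the job is handed in, with the robot touching nothing.
It also fails if it takes over 64 s, if anything falls off the work surface, if the arm or the gripper's body presses on something with over 40 N, if the wrist force passes 120 N, or if a joint passes its speed limit or range.

## Robot

A 6-joint arm with a two-finger parallel gripper is mounted at the origin on the work surface. World frame = base frame: x ahead of the robot, y to its left, z up, the work surface at z = 0. Lengths are in m, angles in rad, forces in N, time in s.
With the tool pointing down it reaches from about 0.275 to 0.875 m from the base axis. Payload 12.5 kg.
Tool frame: the origin (TCP) lies on the centre line of the jaws, within the pads' length; the fingertips stand 25 mm ahead of it and the grasp point (between the pads) lies 6 mm ahead of it; z points along the fingers, y is the line along which they close (so a half turn about z gives the same grasp; the last joint's range is limited). The gripper opens to 85 mm and grips with 20 to 120 N. Pads are 22 mm wide; open, the fingers measure 114 mm over their backs; the gripper's body (76 mm by 85 mm) begins 54 mm behind the grasp point. The pads swing forward as they close: fully open they stand 13 mm farther back than shut.
Start: joints at [1.216, 0.351, 1.652, -0, 1.139, -0.085], TCP at [0.147, 0.53, 0.256] pointing down, gripper open.
Joint ranges: [-2.75, 2.75], [-0.79, 2.1], [0.01, 2.65], [-1.57, 4.71], [0.07, 3.14], [-2.87, 2.87]. Speed limits (rad/s): [2.22, 2.22, 2.79, 3.14, 3.14, 3.14].

## Interface

Orientations are given as a unit quaternion [x, y, z, w].
In Python, from station import read_state, get_image, job_done gives the robot as it stands. The module is installed in compiled form; this text tells all that it offers.
- The arm moves only by the tool carry_out, never from a script. Its argument "deltas" is a list of rows, each a list of 2 entries, a list of its own where there are three numbers: the shift along the tool's x, y, z in mm, then the turn about the tool's z in rad. In form: [[[dx, dy, dz], yaw], ...]. A call has 1 to 20 rows; each row is the pose to reach, as a shift and turn from the pose commanded when the call began, along the tool's axes at that moment; what a row does not reach only later rows make up. A row lasts 1/10 s, in which the tool goes at most 50 mm and 8.59 degrees, less where a joint would pass 70% of its speed; a pose out of reach is approached as far as the arm can. A call with a gripper value outside its range is refused whole. "gripper" is the finger opening in mm, from 0 to 85.4, set as the call begins (left out, the last holds). The fingers move at their own pace and stop on an object; the grip force is fixed at half the most. Time passes only in rows, so rows that repeat a pose let the fingers close. It gives the time, the measured TCP pose, the force, the opening and the grip force at its end, in the units of the state.
- read_state(): the state, without advancing time (a new reading comes with each control period).
- get_image(name): name is "scene" or "top" or "wrist"; returns a dict with "color" (480x640x3 uint8, red, green, blue), "intrinsics" (3x3 intrinsics, pixels), "world_from_camera" (4x4, takes a point from camera to world coordinates). Camera axes: x right, y up, looking along -z (the intrinsics and any distortion apply to the point x, -y, -z); pixel columns grow to the right and rows downward; lengths in m; the calibration is good to about 2 mm. A picture is of the moment at which its call begins. There is no depth.
- job_done(): hands the job in; it is judged then, once.
The state is a dict: "clock": time; "qpos": joint angles; "qvel": joint speeds; "joint_efforts": joint torques, N m; "tcp_pos": TCP position; "ee_rot": TCP orientation; "contact_force": force on the tool from outside, world axes, zero at the start; "ft_torque": the same for the moment, N m; "grip_width": opening from 0.0 (shut) to 1.0 (fully open); "grip_force": force on a finger pad.
Only numpy, scipy, OpenCV 4.12 (cv2) and the standard library are available. Lean on these libraries where they do the work, as an engineer would, in place of code of your own. Each camera call takes 0.05 s, during which the arm holds its last target. There are 200 camera calls.

## Working session

There is one attempt and no reset: what is moved stays moved. The work goes in short steps, Python scripts to look and compute and a tool call to move; the robot and the scene stay as the last step left them, time stands still between calls to the robot, and variables do not carry over. Pictures are saved under pics/ and viewed, at most 10 in all, crops included, and the job is handed in when it is done.

Besides the shell and the picture viewer there is one more tool, called after ">>>" as name(argument=value, ...) on one line, values as JSON. carry_out: Moves the arm, as the interface text tells. Its arguments: {"type":"object","properties":{"deltas":{"type":"array","items":{"type":"array"}},"gripper":{"type":"number"}},"required":["deltas"]}

```bash
mkdir -p pics
cat > h.py <<'E'
import numpy as np,cv2
from station import *
def save(n,f):
    d=get_image(n); cv2.imwrite(f,d["color"][:,:,::-1]); np.savez(f[:-4]+'.npz',**{k:d[k] for k in d}); return d
def ray(d,uv,z):
    K=d["intrinsics"];T=d["world_from_camera"]
    uv=np.atleast_2d(np.float64(uv)); p=np.c_[uv,np.ones(len(uv))]@np.linalg.inv(K).T
    p=(p*[1,-1,-1])@T[:3,:3].T; o=T[:3,3]
    return o+p*((z-o[2])/p[:,2])[:,None]
def proj(d,P):
    K=d["intrinsics"];T=d["world_from_camera"]
    c=(np.atleast_2d(P)-T[:3,3])@T[:3,:3]*[1,-1,-1]; q=c@K.T; return q[:,:2]/q[:,2:]
E
python3 - <<'E'
from h import *
for n in("scene","top"):
    d=save(n,f'pics/{n}0.png');print(n,[k for k in d],d["intrinsics"].round(1).tolist(),d["world_from_camera"].round(3).tolist())
s=read_state();print(s)
E
```

```text
scene ['color', 'intrinsics', 'world_from_camera'] [[524.6, 0.0, 321.7], [0.0, 524.6, 249.4], [0.0, 0.0, 1.0]] [[0.764, -0.363, 0.533, 1.158], [0.645, 0.423, -0.636, -0.698], [0.005, 0.83, 0.558, 0.677], [0.0, 0.0, 0.0, 1.0]]
top ['color', 'intrinsics', 'world_from_camera'] [[502.1, 0.0, 320.3], [0.0, 502.1, 248.3], [0.0, 0.0, 1.0]] [[0.007, 0.996, -0.085, 0.501], [-1.0, 0.006, -0.006, 0.02], [-0.006, 0.085, 0.996, 0.919], [0.0, 0.0, 0.0, 1.0]]
{'clock': 0.1, 'qpos': array([ 1.21639366e+00,  3.51155294e-01,  1.65235950e+00, -2.97500514e-05,
        1.13908065e+00, -8.45915740e-02]), 'qvel': array([-0.00036823, -0.0002506 , -0.00253506, -0.00090309, -0.00125017,
        0.00056506]), 'joint_efforts': array([ 1.35096230e-03, -5.06833434e+01, -2.91868651e+01, -1.45813901e-04,
        2.63795409e-03, -1.62329030e-05]), 'tcp_pos': array([0.14648609, 0.52985608, 0.25582729]), 'ee_rot': array([ 1.34490527e-01,  9.90914752e-01, -4.92307540e-04, -9.59904567e-05]), 'contact_force': array([-0.70866163, -0.39099583, -0.00576684]), 'ft_torque': array([ 0.02894469,  0.01976145, -0.01064019]), 'grip_force': 0.0, 'grip_width': 0.9989484862623003}
```

View pics/top0.png

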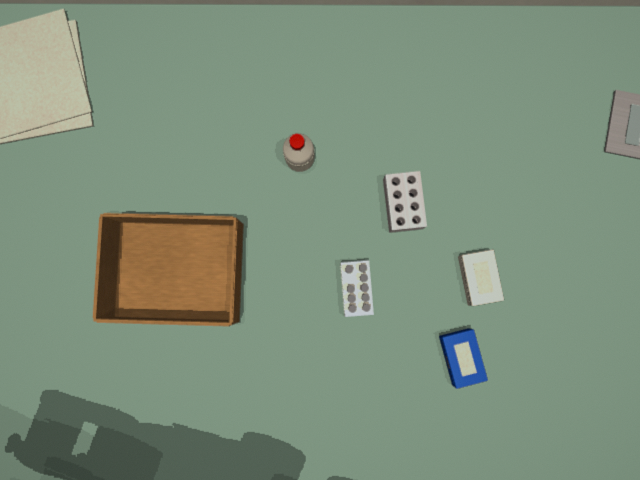

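View pics/scene0.png

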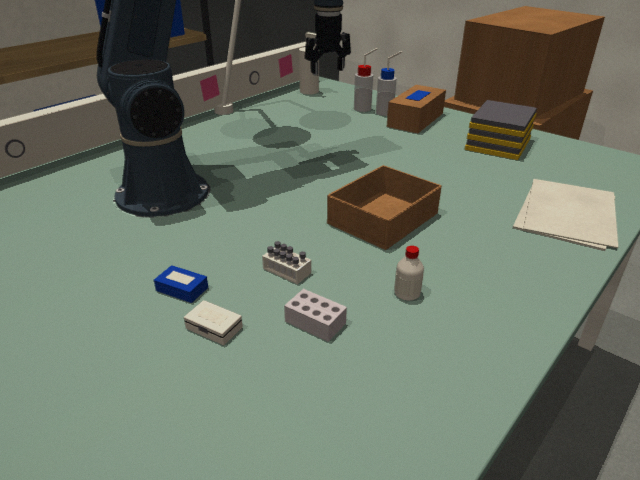

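The top view shows the carton at (168,270), block at (406,201) with 2x4 open wells, tube rack at (357,288) and bottle at (299,150). There are two slide boxes: white at (482,278) and blue at (464,358). White fits the description; blue is the look-alike. I'll confirm with a crop.

Run:
```python
from h import *
a=cv2.imread('pics/top0.png'); c=cv2.resize(a[160:400,330:530],None,fx=2.5,fy=2.5,interpolation=cv2.INTER_CUBIC); cv2.imwrite('pics/crop1.png',c)
hsv=cv2.cvtColor(a,cv2.COLOR_BGR2HSV)
for p in [(406,201),(422,201),(388,200),(482,260),(465,285),(470,278),(440,250),(168,217),(168,205),(101,270),(237,270),(404,182),(396,181)]: print(p,hsv[p[1],p[0]],end=' ')
```

```text
(406, 201) [ 16  14 194] (422, 201) [ 14  17 196] (388, 200) [ 25  11 145] (482, 260) [ 45  15 198] (465, 285) [18 44 87] (470, 278) [ 56  10 198] (440, 250) [ 64  39 151] (168, 217) [ 15 147 142] (168, 205) [ 65  39 150] (101, 270) [ 16 146  63] (237, 270) [ 15 149  60] (404, 182) [ 18  13 194] (396, 181) [ 8 31 90]
```

View pics/crop1.png

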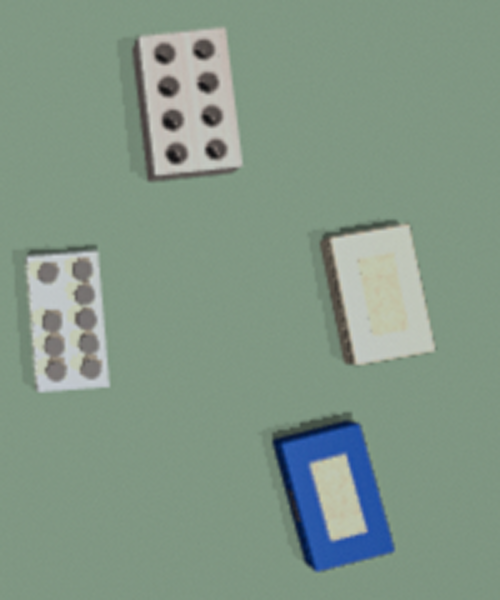

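The crop confirms it: 8 empty wells in the block at crop (188,103), grey-capped tubes in the rack (68,320), a white box with label (380,295), and the blue one below it (335,497), which stays. Next, the measurements.

```bash
cat >> h.py <<'E'
def rect(d,mask,z,roi):
    u0,v0,u1,v1=roi; m=np.zeros_like(mask); m[v0:v1,u0:u1]=mask[v0:v1,u0:u1]
    cs,_=cv2.findContours(m,cv2.RETR_EXTERNAL,cv2.CHAIN_APPROX_NONE); c=max(cs,key=cv2.contourArea)[:,0]
    P=ray(d,c,z)[:,:2]*1000
    (cx,cy),(w,h),a=cv2.minAreaRect(P.astype(np.float32)); b=cv2.boxPoints(((cx,cy),(w,h),a))
    e=[b[1]-b[0],b[2]-b[1]]; L=max(e,key=np.linalg.norm); 
    return np.array([cx,cy]).round(1),sorted([round(w,1),round(h,1)]),round(np.degrees(np.arctan2(L[1],L[0]))%180,2)
E
python3 - <<'E'
from h import *
d=dict(np.load('pics/top0.npz')); hsv=cv2.cvtColor(d["color"],cv2.COLOR_RGB2HSV)
w=((hsv[...,2]>172)&(hsv[...,1]<60)).astype(np.uint8)*255
w=cv2.morphologyEx(w,cv2.MORPH_CLOSE,np.ones((3,3)))
print('block',rect(d,w,.04,(375,160,435,240)))
print('box',rect(d,w,.03,(450,240,515,315)))
print('rack',rect(d,w,.035,(330,250,380,325)))
br=((hsv[...,0]<25)&(hsv[...,1]>110)).astype(np.uint8)*255
print('carton',rect(d,br,.08,(85,195,255,340)))
# wells
dark=((hsv[...,2]<150)).astype(np.uint8)*255; 
g=d["color"].astype(np.uint8)
m=np.zeros_like(dark); m[174:229,390:423]=dark[174:229,390:423]
n,l,s,c=cv2.connectedComponentsWithStats(m)
sel=[i for i in range(1,n) if 15<s[i,4]<150]; print(s[1:,4]); print((ray(d,c[sel],.04)[:,:2]*1000).round(1).tolist(),(ray(d,c[sel].mean(0),.04)*1000).round(1))
# scene view cross-check
e=dict(np.load('pics/scene0.npz'))
hs=cv2.cvtColor(e["color"],cv2.COLOR_RGB2HSV)
w2=((hs[...,2]>165)&(hs[...,1]<60)).astype(np.uint8)*255
w2=cv2.morphologyEx(w2,cv2.MORPH_CLOSE,np.ones((5,5)))
for n,z,r in(('block',.04,(280,285,350,340)),('box',.03,(180,300,245,345))): print(n,rect(e,w2,z,r))
for p in[(315,300),(300,320),(335,325),(213,318),(205,330),(232,332)]:print(p,hs[p[1],p[0]],end='')
E
```

```text
block (array([ 662.3, -125. ]), [61.1, 99.5], np.float32(6.37))
box (array([ 526.6, -260.9]), [56.3, 90.5], np.float32(10.42))
rack (array([505.8, -38.6]), [50.9, 94.4], np.float32(4.82))
carton (array([536.4, 280.2]), [183.0, 243.2], np.float32(88.83))
[61 60 62 60 61 62 17 66 60 19]
[[696.0, -106.7], [698.9, -134.3], [675.1, -137.2], [672.0, -109.2], [651.5, -139.8], [648.2, -112.0], [620.8, -97.1], [624.4, -114.6], [627.4, -142.5], [612.8, -143.6]] [[ 652.6 -123.7   40. ]]
block (array([ 660.8, -124.4]), [62.0, 100.4], np.float32(6.33))
box (array([ 526.8, -261.8]), [57.8, 90.9], np.float32(10.24))
(315, 300) [ 9 28 91](300, 320) [ 9 29 88](335, 325) [ 3 29 80](213, 318) [ 20  45 208](205, 330) [30 12 43](232, 332) [21 41 87]
```

Run:
```python
from h import *
a=cv2.imread('pics/top0.png'); cv2.imwrite('pics/crop2.png',cv2.resize(a[200:340,85:255],None,fx=4.5,fy=4.2,interpolation=cv2.INTER_NEAREST))
print(a[270,92:125,2].tolist());print(a[270,222:250,2].tolist()); print(a[208:232,168,2].tolist(),a[310:330,168,2].tolist())
```

```text
[126, 126, 129, 138, 155, 157, 144, 84, 64, 63, 63, 64, 65, 62, 61, 64, 64, 63, 62, 62, 59, 59, 60, 63, 63, 72, 89, 102, 138, 142, 149, 149, 148]
[162, 163, 161, 165, 160, 146, 145, 145, 144, 150, 154, 147, 105, 84, 64, 60, 60, 61, 62, 66, 76, 74, 76, 88, 121, 130, 129, 129]
[126, 128, 128, 117, 76, 72, 102, 152, 156, 142, 88, 70, 70, 70, 71, 98, 141, 143, 153, 152, 149, 149, 152, 152] [87, 81, 84, 84, 85, 85, 84, 80, 69, 56, 85, 139, 159, 157, 149, 128, 127, 128, 126, 129]
```

View pics/crop2.png

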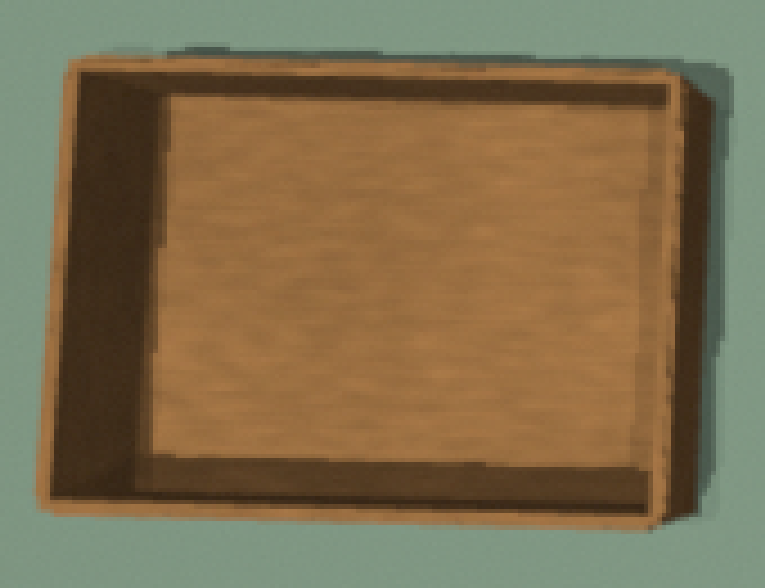

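The rim's outer corners in the crop are (70,58), (683,72), (659,529) and (38,513). The dark outer face on the right inflated the silhouette, so I'll use these corners at z=80 mm.

Run:
```python
from h import *
d=dict(np.load('pics/top0.npz'));e=dict(np.load('pics/scene0.npz'))
q=np.array([(70,58),(683,72),(659,529),(38,513)])/[4.5,4.2]+[85,200]-0.5
P=ray(d,q,.08)*1000; print(P.round(1).tolist(),P.mean(0).round(1))
for i in range(4): v=P[(i+1)%4]-P[i]; print(np.linalg.norm(v).round(1),np.degrees(np.arctan2(v[1],v[0])).round(2))
# scene rim corners read off picture
q2=np.array([(384,168),(441,184),(386,222),(328,196)]);R=ray(e,q2,.08)*1000;print(R.round(1).tolist(),R.mean(0).round(1))
print(proj(e,P/1000).round(1).tolist())
s=read_state();from scipy.spatial.transform import Rotation as Ro
print(Ro.from_quat(s['ee_rot']).as_matrix().round(4))
```

```text
[[628.9, 398.4, 80.0], [624.6, 167.7, 80.0], [442.7, 172.7, 80.0], [447.3, 402.2, 80.0]] [535.9 285.2  80. ]
230.7 -91.06
182.0 178.43
229.5 88.86
181.6 -1.2
[[462.3, 387.0, 80.0], [624.3, 403.0, 80.0], [624.7, 158.7, 80.0], [449.7, 168.7, 80.0]] [540.3 279.3  80. ]
[[441.7, 185.2], [388.3, 220.4], [326.8, 194.5], [382.6, 164.6]]
[[-9.638e-01  2.665e-01 -3.000e-04]
 [ 2.665e-01  9.638e-01 -9.000e-04]
 [ 1.000e-04 -1.000e-03 -1.000e+00]]
```

```bash
cat >> h.py <<'E'
from scipy.spatial.transform import Rotation as Ro
def go(x,y,z,yaw):
    "tool-frame shift (mm) and turn to reach world TCP mm with tool y along yaw+90 deg (mod half turn)"
    s=read_state();R=Ro.from_quat(s['ee_rot']).as_matrix()
    dl=R.T@(np.array([x,y,z])-s['tcp_pos']*1000)
    a=np.degrees(np.arctan2(R[1,1],R[0,1])); t=(yaw+90-a+90)%180-90
    print(dl.round(1).tolist(),'turn',round(-np.radians(t),3),'q',s['qpos'].round(2).tolist(),'clock',round(s['clock'],2),'w',round(s['grip_width'],3))
E
python3 -c "
from h import *
go(662,-125,150,6.35)"
```

```text
[-671.4, -493.7, 106.3] turn -0.381 q [1.22, 0.35, 1.65, -0.0, 1.14, -0.08] clock 0.1 w 0.999
```

>>> carry_out(deltas=[[[-15, -11, 0], -0.02], [[-45, -33, 0], -0.04], [[-80, -59, 5], -0.07], [[-120, -88, 8], -0.1], [[-160, -118, 10], -0.13], [[-200, -147, 15], -0.16], [[-240, -176, 20], -0.19], [[-280, -206, 25], -0.22], [[-320, -235, 30], -0.25], [[-360, -265, 35], -0.28], [[-400, -294, 40], -0.31], [[-440, -324, 50], -0.34], [[-480, -353, 60], -0.36], [[-520, -382, 70], -0.381], [[-560, -412, 80], -0.381], [[-600, -441, 90], -0.381], [[-635, -467, 98], -0.381], [[-660, -485, 106], -0.381], [[-671, -494, 106], -0.381], [[-671, -494, 106], -0.381]], gripper=85)

```text
clock: 2.1
tcp_pos: [0.6619, -0.1264, 0.1492]
ee_rot: [-0.055, 0.999, 0.0, -0.0]
contact_force: [0.1, 0.1, 0.1]
grip_width: 0.998
grip_force: 0.0
```

```bash
python3 -c "
from h import *
go(662,-125,35,6.35); d=save('wrist','pics/w1.png')
print(proj(d,[[.662,-.125,.04]]))"
```

```text
[-0.4, 1.4, 114.2] turn -0.001 q [-0.26, 0.69, 1.39, -0.0, 1.07, -1.94] clock 2.1 w 0.998
[[319.90805438 247.76892483]]
```

View pics/w1.png

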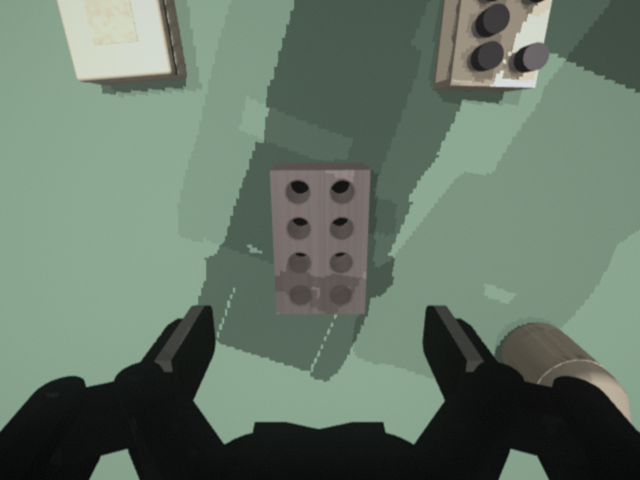

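The wrist view shows the block squarely between the fingers. Its well centre is near (320,245), against an expected (320,248), and the surroundings are clear. Lowering and gripping next.

>>> carry_out(deltas=[[[0, 1, 8], 0], [[0, 1.4, 22], 0], [[0, 1.4, 40], 0], [[0, 1.4, 58], 0], [[0, 1.4, 74], 0], [[0, 1.4, 88], 0], [[0, 1.4, 99], 0], [[0, 1.4, 107], 0], [[0, 1.4, 112], 0], [[0, 1.4, 114], 0], [[0, 1.4, 114], 0], [[0, 1.4, 114], 0]])

```text
clock: 3.35
tcp_pos: [0.6617, -0.1236, 0.0368]
ee_rot: [-0.056, 0.998, -0.0, 0.0]
contact_force: [-0.4, -0.0, -0.4]
grip_width: 0.997
grip_force: 0.0
```

>>> carry_out(deltas=[[[0, 0, 0], 0], [[0, 0, 0], 0], [[0, 0, 0], 0], [[0, 0, 0], 0], [[0, 0, 0], 0], [[0, 0, 0], 0], [[0, 0, 0], 0], [[0, 0, 0], 0], [[0, 0, 0], 0], [[0, 0, 0], 0]], gripper=40)

```text
clock: 4.35
tcp_pos: [0.6619, -0.1238, 0.0371]
ee_rot: [-0.056, 0.998, -0.0, 0.001]
contact_force: [-0.6, -1.0, 5.8]
grip_width: 0.711
grip_force: 68.0
```

>>> carry_out(deltas=[[[0, 0, -2], 0], [[0, 0, -6], 0], [[0, 0, -12], 0], [[0, 0, -22], 0], [[0, 0, -36], 0], [[0, 0, -52], 0], [[0, 0, -70], 0], [[0, 0, -90], 0], [[0, 0, -110], 0], [[0, 0, -130], 0], [[0, 0, -145], 0], [[0, 0, -155], 0], [[0, 0, -160], 0], [[0, 0, -160], 0]])

```text
clock: 5.75
tcp_pos: [0.6615, -0.1235, 0.1967]
ee_rot: [-0.056, 0.998, -0.0, 0.0]
contact_force: [-0.4, -0.4, -5.1]
grip_width: 0.716
grip_force: 66.7
```

```bash
python3 -c "
from h import *
go(536,285,195,-1.15); print(read_state())"
```

```text
[79.4, 419.9, 1.6] turn 0.131 q [-0.25, 0.63, 1.36, 0.0, 1.15, -1.94] clock 5.75 w 0.716
{'clock': 5.75, 'qpos': array([-2.53676679e-01,  6.31994622e-01,  1.35782335e+00,  1.32812165e-05,
        1.15127706e+00, -1.93572860e+00]), 'qvel': array([ 1.02747567e-03,  1.90414895e-02,  1.57582735e-02,  3.97100526e-05,
       -1.20126548e-02, -9.10161331e-04]), 'joint_efforts': array([ 1.96199294e-02, -7.10863352e+01, -3.19773674e+01,  5.41307727e-04,
        1.77433672e-01,  2.99571354e-05]), 'tcp_pos': array([ 0.66154431, -0.12347293,  0.19667313]), 'ee_rot': array([-5.55964130e-02,  9.98453292e-01, -6.99588555e-05,  2.38848039e-04]), 'contact_force': array([-0.35607384, -0.36610403, -5.13420523]), 'ft_torque': array([0.01095089, 0.01854299, 0.00724528]), 'grip_force': 66.74595057964325, 'grip_width': 0.715568585325528}
```

Block gripped (61 mm, about 0.5 kg). Now over to the carton.

>>> carry_out(deltas=[[[1, 6, 0], 0], [[4, 21, 0], 0.01], [[9, 46, 0], 0.02], [[14, 76, 0], 0.03], [[20, 108, 0], 0.04], [[27, 140, 0], 0.05], [[33, 172, 0], 0.06], [[39, 204, 0], 0.07], [[45, 236, 0], 0.08], [[51, 268, 0], 0.09], [[57, 300, 0], 0.1], [[63, 332, 0], 0.11], [[68, 360, 0], 0.12], [[73, 385, 0], 0.125], [[76, 404, 0], 0.131], [[78, 415, 0], 0.131], [[79.4, 420, 0], 0.131], [[79.4, 420, 0], 0.131], [[79.4, 420, 0], 0.131], [[79.4, 420, 0], 0.131]])

```text
clock: 7.75
tcp_pos: [0.5362, 0.2844, 0.1963]
ee_rot: [0.01, 1.0, -0.0, -0.0]
contact_force: [0.4, 0.1, -6.6]
grip_width: 0.713
grip_force: 66.8
```

```bash
python3 -c "
from h import *
go(536,285,41,-1.15); d=save('wrist','pics/w2.png')
s=read_state();t=s['tcp_pos']
w=dict(np.load('pics/w1.npz'))
print(d['world_from_camera'].round(3)[:3,3],proj(d,[[t[0],t[1],t[2]+.004]]))"
```

```text
[0.2, 0.7, 155.3] turn -0.001 q [0.41, 0.52, 1.56, -0.0, 1.07, -1.14] clock 7.75 w 0.713
[0.455 0.287 0.314] [[317.68283525 351.49414083]]
```

View pics/w2.png

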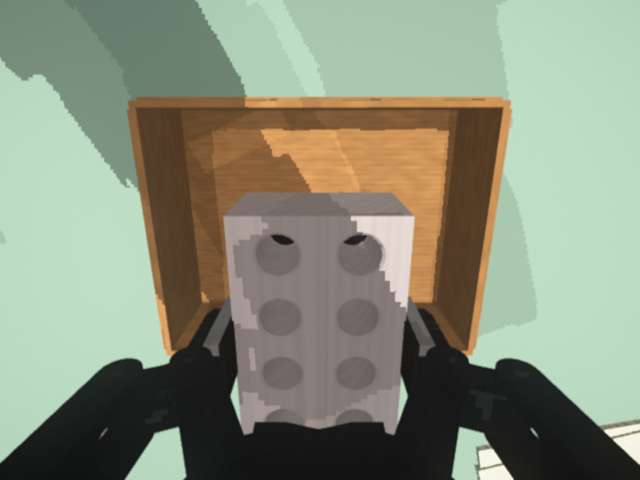

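The wrist view shows the block level, well rows parallel to the carton walls, and centred between the side walls (block 225–412, walls about 150–490). Lowering it close to the floor.

>>> carry_out(deltas=[[[0, 0.5, 5], 0], [[0, 0.7, 15], 0], [[0, 0.7, 30], 0], [[0, 0.7, 48], 0], [[0, 0.7, 66], 0], [[0, 0.7, 84], 0], [[0, 0.7, 102], 0], [[0, 0.7, 118], 0], [[0, 0.7, 130], 0], [[0, 0.7, 139], 0], [[0, 0.7, 145], 0], [[0, 0.7, 149], 0], [[0, 0.7, 151], 0], [[0, 0.7, 151], 0], [[0, 0.7, 151], 0], [[0, 0.7, 151], 0]])

```text
clock: 9.4
tcp_pos: [0.5362, 0.2859, 0.0457]
ee_rot: [0.01, 1.0, 0.0, 0.0]
contact_force: [-0.9, 1.4, -5.3]
grip_width: 0.711
grip_force: 66.8
```

>>> carry_out(deltas=[[[0, 0, 0.5], 0], [[0, 0, 1], 0], [[0, 0, 1.5], 0], [[0, 0, 2], 0], [[0, 0, 2.5], 0], [[0, 0, 3], 0], [[0, 0, 3], 0], [[0, 0, 3], 0]])

```text
clock: 10.2
tcp_pos: [0.536, 0.2858, 0.0423]
ee_rot: [0.01, 1.0, 0.0, -0.0]
contact_force: [0.0, -0.6, -5.6]
grip_width: 0.709
grip_force: 66.8
```

>>> carry_out(deltas=[[[0, 0, 0.3], 0], [[0, 0, 0.6], 0], [[0, 0, 0.9], 0], [[0, 0, 1.2], 0], [[0, 0, 1.2], 0], [[0, 0, 1.2], 0]])

```text
clock: 10.8
tcp_pos: [0.536, 0.2858, 0.0411]
ee_rot: [0.01, 1.0, -0.0, 0.0]
contact_force: [-1.1, -1.0, -3.2]
grip_width: 0.717
grip_force: 67.1
```

>>> carry_out(deltas=[[[0, 0, 0.3], 0], [[0, 0, 0.6], 0], [[0, 0, 0.9], 0], [[0, 0, 0.9], 0], [[0, 0, 0.9], 0]])

```text
clock: 11.3
tcp_pos: [0.536, 0.2858, 0.0411]
ee_rot: [0.01, 1.0, -0.0, 0.0]
contact_force: [-5.4, -2.8, 8.9]
grip_width: 0.712
grip_force: 68.7
```

The block is down on the floor (contact felt). Release and rise.

>>> carry_out(deltas=[[[0, 0, -0.5], 0], [[0, 0, -0.5], 0], [[0, 0, -0.5], 0], [[0, 0, -0.5], 0], [[0, 0, -0.5], 0], [[0, 0, -0.5], 0], [[0, 0, -0.5], 0], [[0, 0, -0.5], 0]], gripper=85)

```text
clock: 12.1
tcp_pos: [0.536, 0.2858, 0.0407]
ee_rot: [0.01, 1.0, -0.0, 0.0]
contact_force: [0.2, 0.5, -0.4]
grip_width: 0.993
grip_force: 0.0
```

>>> carry_out(deltas=[[[0, 0, -3], 0], [[0, 0, -10], 0], [[0, 0, -22], 0], [[0, 0, -40], 0], [[0, 0, -60], 0], [[0, 0, -80], 0], [[0, 0, -100], 0], [[0, 0, -120], 0], [[0, 0, -138], 0], [[0, 0, -150], 0], [[0, 0, -155], 0], [[0, 0, -155], 0]])

```text
clock: 13.3
tcp_pos: [0.536, 0.2859, 0.1963]
ee_rot: [0.01, 1.0, 0.0, 0.0]
contact_force: [-0.1, -0.3, -0.3]
grip_width: 0.996
grip_force: 0.0
```

Run:
```python
from h import *
go(526.7,-261.5,150,10.3); d=save('top','pics/top1.png'); save('wrist','pics/w3.png')
```

```text
[-1.4, -547.5, 46.1] turn -0.2 q [0.41, 0.52, 1.55, -0.0, 1.07, -1.14] clock 13.3 w 0.996
```

View pics/w3.png

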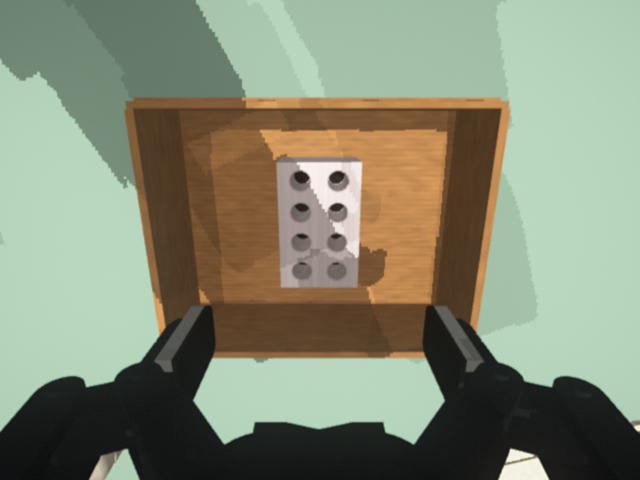

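The block lies flat, wells up, and looks centred (top-face corners about (277,161), (361,161), (358,288), (281,287)). I'll measure its pose and go to the white box.

Run:
```python
from h import *
d=dict(np.load('pics/w3.npz'))
hsv=cv2.cvtColor(d["color"],cv2.COLOR_RGB2HSV)
m=((hsv[...,1]<50)&(hsv[...,2]>90)).astype(np.uint8)*255
m=cv2.morphologyEx(m,cv2.MORPH_CLOSE,np.ones((3,3)))
print(rect(d,m,.044,(265,150,380,300)))
P=ray(d,[(277,161),(361,161),(358,288),(281,287)],.044)*1000;print(P.round(1).tolist(),P.mean(0))
P=ray(d,[(128,101),(508,101)],.08)*1000;print(P.round(1).tolist())
P=ray(d,[(187,129),(448,129)],.004)*1000;print(P.round(1).tolist())
```

```text
(array([533.1, 286.2]), [61.7, 101.9], np.float32(178.86))
[[483.7, 256.8, 44.0], [484.9, 317.8, 44.0], [586.5, 316.9, 44.0], [584.3, 254.5, 44.0]] [534.85242129 286.48414529  44.        ]
[[442.7, 173.6, 80.0], [447.3, 401.2, 80.0]]
[[460.9, 180.5, 4.0], [465.2, 392.4, 4.0]]
```

>>> carry_out(deltas=[[[0, -10, 0], 0], [[0, -35, 0], -0.02], [[0, -65, 0], -0.04], [[0, -100, 0], -0.06], [[0, -135, 0], -0.08], [[0, -170, 0], -0.1], [[0, -205, 0], -0.12], [[0, -240, 0], -0.14], [[0, -275, 0], -0.16], [[0, -310, 0], -0.18], [[0, -345, 0], -0.2], [[0, -380, 0], -0.2], [[0, -415, 0], -0.2], [[-1, -450, 0], -0.2], [[-1, -480, 6], -0.2], [[-1, -510, 18], -0.2], [[-1.4, -532, 32], -0.2], [[-1.4, -544, 42], -0.2], [[-1.4, -547.5, 46], -0.2], [[-1.4, -547.5, 46], -0.2]])

```text
clock: 15.4
tcp_pos: [0.5261, -0.2613, 0.149]
ee_rot: [-0.09, 0.996, 0.0, -0.001]
contact_force: [0.3, 1.1, 0.7]
grip_width: 0.999
grip_force: 0.0
```

Run:
```python
from h import *
go(526.7,-261.5,25,10.3); d=save('wrist','pics/w4.png')
hsv=cv2.cvtColor(d["color"],cv2.COLOR_RGB2HSV)
q=proj(d,[.5267,-.2615,.03])[0];print(q,hsv[int(q[1]),int(q[0])],hsv[int(q[1]),int(q[0])+40])
```

```text
[-0.7, -0.4, 124.0] turn 0.0 q [-0.54, 0.54, 1.64, 0.0, 0.96, -2.29] clock 15.4 w 0.999
[317.17061656 243.32509427] [ 22  46 140] [ 20  44 132]
```

View pics/w4.png

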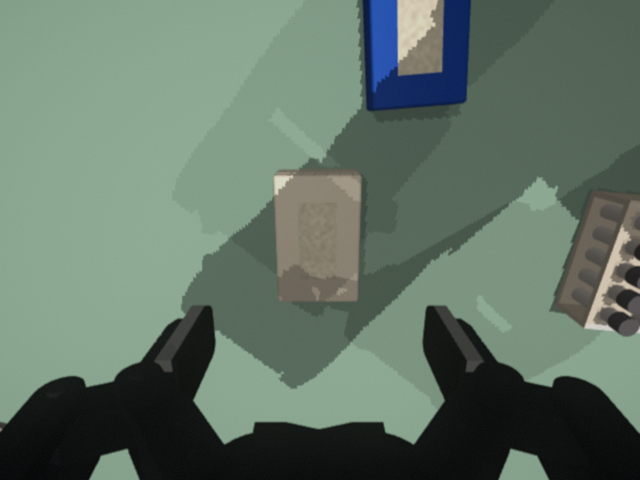

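The wrist view shows the white box centred between the fingers (corners about (276,175), (361,175), (357,301), (279,301)), with the blue box and the rack clear of them.

Run:
```python
from h import *
for f,q,z in(('w1',[(271,170),(370,170),(365,314),(277,314)],.04),('w4',[(275,176),(361,176),(357,301),(279,301)],.03)):
    d=dict(np.load(f'pics/{f}.npz')); P=ray(d,q,z)*1000; print(f,P.round(1).tolist(),P.mean(0).round(1), [np.linalg.norm(P[i]-P[i-1]).round(1) for i in range(4)])
    for i,j in((3,0),(2,1)): v=P[i]-P[j];print(np.degrees(np.arctan2(v[1],v[0])))
```

```text
w1 [[614.7, -160.6, 40.0], [608.0, -99.9, 40.0], [707.6, -88.2, 40.0], [714.3, -149.5, 40.0]] [ 661.1 -124.5   40. ] [np.float64(100.2), np.float64(61.1), np.float64(100.2), np.float64(61.7)]
6.340886494449459
6.711908905729804
w4 [[486.3, -296.5, 30.0], [476.4, -241.8, 30.0], [564.9, -225.4, 30.0], [575.0, -280.8, 30.0]] [ 525.6 -261.1   30. ] [np.float64(90.1), np.float64(55.6), np.float64(90.1), np.float64(56.4)]
10.00800427971827
10.481666595004285
```

>>> carry_out(deltas=[[[0, 0, 8], 0], [[0, 0, 22], 0], [[0, 0, 40], 0], [[0, 0, 58], 0], [[0, 0, 74], 0], [[0, 0, 89], 0], [[0, 0, 101], 0], [[0, 0, 110], 0], [[0, 0, 116], 0], [[0, 0, 119], 0], [[0, 0, 119], 0], [[0, 0, 119], 0], [[0, 0, 119], 0]])

```text
clock: 16.75
tcp_pos: [0.5268, -0.2618, 0.0312]
ee_rot: [-0.09, 0.996, -0.0, 0.0]
contact_force: [0.8, -0.1, 0.1]
grip_width: 0.993
grip_force: 0.0
```

>>> carry_out(deltas=[[[0, 0, 0], 0], [[0, 0, 0], 0], [[0, 0, 0], 0], [[0, 0, 0], 0], [[0, 0, 0], 0], [[0, 0, 0], 0], [[0, 0, 0], 0], [[0, 0, 0], 0], [[0, 0, 0], 0], [[0, 0, 0], 0]], gripper=45)

```text
clock: 17.75
tcp_pos: [0.5268, -0.2617, 0.0312]
ee_rot: [-0.09, 0.996, -0.0, 0.0]
contact_force: [-0.0, 1.4, 6.4]
grip_width: 0.669
grip_force: 64.6
```

>>> carry_out(deltas=[[[0, 0, -2], 0], [[0, 0, -6], 0], [[0, 0, -12], 0], [[0, 0, -22], 0], [[0, 0, -36], 0], [[0, 0, -52], 0], [[0, 0, -70], 0], [[0, 0, -90], 0], [[0, 0, -110], 0], [[0, 0, -130], 0], [[0, 0, -148], 0], [[0, 0, -160], 0], [[0, 0, -165], 0], [[0, 0, -165], 0]])

```text
clock: 19.15
tcp_pos: [0.5266, -0.2617, 0.1963]
ee_rot: [-0.09, 0.996, -0.0, 0.0]
contact_force: [-0.2, -0.2, -0.3]
grip_width: 0.663
grip_force: 63.9
```

```bash
python3 -c "
from h import *
go(535.5,286,195,-1.15)"
```

```text
[-106.9, 537.2, 1.1] turn 0.2 q [-0.54, 0.48, 1.61, 0.0, 1.05, -2.29] clock 19.15 w 0.663
```

>>> carry_out(deltas=[[[-2, 10, 0], 0], [[-7, 35, 0], 0.02], [[-13, 65, 0], 0.04], [[-20, 100, 0], 0.06], [[-27, 135, 0], 0.08], [[-34, 170, 0], 0.1], [[-41, 205, 0], 0.12], [[-48, 240, 0], 0.14], [[-55, 275, 0], 0.16], [[-62, 310, 0], 0.18], [[-69, 345, 0], 0.2], [[-76, 380, 0], 0.2], [[-83, 415, 0], 0.2], [[-90, 450, 0], 0.2], [[-96, 482, 0], 0.2], [[-101, 507, 0], 0.2], [[-105, 525, 0], 0.2], [[-106.5, 534, 0], 0.2], [[-107, 537, 0], 0.2], [[-107, 537, 0], 0.2]])

```text
clock: 21.15
tcp_pos: [0.5354, 0.2855, 0.1954]
ee_rot: [0.01, 1.0, -0.0, -0.0]
contact_force: [0.2, -0.7, -1.2]
grip_width: 0.665
grip_force: 63.9
```

Run:
```python
from h import *
go(535.5,286,77,-1.15); d=save('wrist','pics/w5.png')
```

```text
[-0.1, 0.6, 118.4] turn 0.0 q [0.41, 0.52, 1.56, -0.0, 1.07, -1.14] clock 21.15 w 0.665
```

View pics/w5.png

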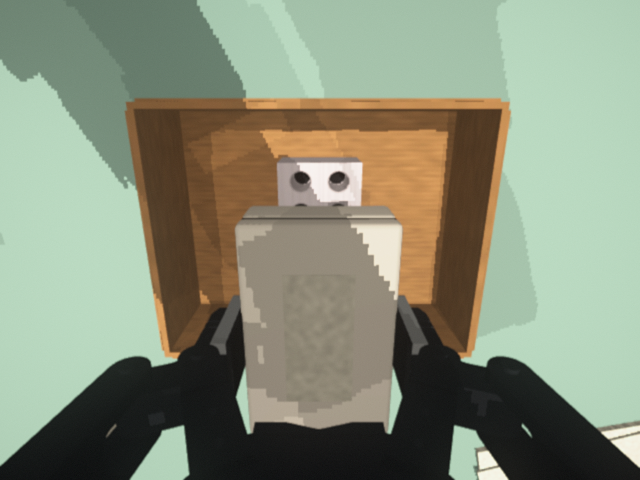

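The box is held level and parallel to the block (far top edge (237,223)–(402,224)). I'll check the offset along its length from that edge.

Run:
```python
from h import *
d=dict(np.load('pics/w5.npz')); print((ray(d,[(237,223),(402,223)],.1942)*1000).round(1).tolist(),(ray(d,[(277,161),(362,161)],.044)*1000).round(1).tolist())
d=dict(np.load('pics/w2.npz')); print((ray(d,[(225,215),(413,215)],.1963-.0371+.04)*1000).round(1).tolist())
```

```text
[[487.8, 259.2, 194.2], [488.9, 315.1, 194.2]] [[483.3, 256.5, 44.0], [484.6, 318.2, 44.0]]
[[484.5, 255.5, 199.2], [485.8, 316.5, 199.2]]
```

The far edge sits 4.4 mm inside the block's (ideal 4.0) and sideways agreement is 0.2 mm, so it's well aligned. Lowering.

>>> carry_out(deltas=[[[0, 0, 5], 0], [[0, 0, 15], 0], [[0, 0, 30], 0], [[0, 0, 48], 0], [[0, 0, 64], 0], [[0, 0, 79], 0], [[0, 0, 92], 0], [[0, 0, 102], 0], [[0, 0, 109], 0], [[0, 0, 113], 0], [[0, 0, 115], 0], [[0, 0, 115], 0], [[0, 0, 115], 0], [[0, 0, 115], 0]])

```text
clock: 22.6
tcp_pos: [0.5357, 0.286, 0.0811]
ee_rot: [0.01, 1.0, 0.0, 0.0]
contact_force: [-0.3, 0.0, -1.2]
grip_width: 0.668
grip_force: 63.9
```

>>> carry_out(deltas=[[[0, 0, 0.5], 0], [[0, 0, 1], 0], [[0, 0, 1.5], 0], [[0, 0, 2], 0], [[0, 0, 2.5], 0], [[0, 0, 3], 0], [[0, 0, 3], 0], [[0, 0, 3], 0]])

```text
clock: 23.4
tcp_pos: [0.5355, 0.2859, 0.0777]
ee_rot: [0.01, 1.0, -0.0, -0.0]
contact_force: [0.1, 0.3, -1.5]
grip_width: 0.666
grip_force: 63.9
```

>>> carry_out(deltas=[[[0, 0, 0.4], 0], [[0, 0, 0.8], 0], [[0, 0, 1.2], 0], [[0, 0, 1.6], 0], [[0, 0, 2], 0], [[0, 0, 2.2], 0], [[0, 0, 2.2], 0], [[0, 0, 2.2], 0]])

```text
clock: 24.2
tcp_pos: [0.5355, 0.2859, 0.0755]
ee_rot: [0.01, 1.0, -0.0, -0.0]
contact_force: [-0.7, 0.5, 0.5]
grip_width: 0.663
grip_force: 63.9
```

>>> carry_out(deltas=[[[0, 0, 0.2], 0], [[0, 0, 0.4], 0], [[0, 0, 0.5], 0], [[0, 0, 0.5], 0]])

```text
clock: 24.6
tcp_pos: [0.5356, 0.2859, 0.0752]
ee_rot: [0.01, 1.0, 0.0, 0.0]
contact_force: [-2.2, -0.7, 2.9]
grip_width: 0.664
grip_force: 64.4
```

Contact is felt at the predicted height (75.2 mm). Release and rise.

>>> carry_out(deltas=[[[0, 0, 0], 0], [[0, 0, 0], 0], [[0, 0, 0], 0], [[0, 0, 0], 0], [[0, 0, 0], 0], [[0, 0, 0], 0], [[0, 0, 0], 0], [[0, 0, 0], 0]], gripper=85)

```text
clock: 25.4
tcp_pos: [0.5355, 0.2859, 0.075]
ee_rot: [0.01, 1.0, -0.0, -0.0]
contact_force: [-0.2, 0.7, 0.1]
grip_width: 0.998
grip_force: 0.0
```

>>> carry_out(deltas=[[[0, 0, -2], 0], [[0, 0, -6], 0], [[0, 0, -14], 0], [[0, 0, -28], 0], [[0, 0, -45], 0], [[0, 0, -65], 0], [[0, 0, -85], 0], [[0, 0, -103], 0], [[0, 0, -115], 0], [[0, 0, -120], 0], [[0, 0, -120], 0], [[0, 0, -120], 0]])

```text
clock: 26.6
tcp_pos: [0.5353, 0.2857, 0.1944]
ee_rot: [0.01, 1.0, -0.0, -0.0]
contact_force: [-0.6, 0.4, -0.9]
grip_width: 0.991
grip_force: 0.0
```

Run:
```python
from h import *
d=save('wrist','pics/w6.png'); t=save('top','pics/top2.png')
a=dict(np.load('pics/top0.npz'))['color']; df=np.abs(a.astype(int)-t['color']).max(2)
for n,(x0,y0,x1,y1) in dict(rack=(335,255,380,320),bottle=(280,130,320,175),blue=(435,320,490,390)).items(): print(n,(df[y0:y1,x0:x1]>40).sum())
```

```text
rack 0
bottle 0
blue 0
```

View pics/w6.png

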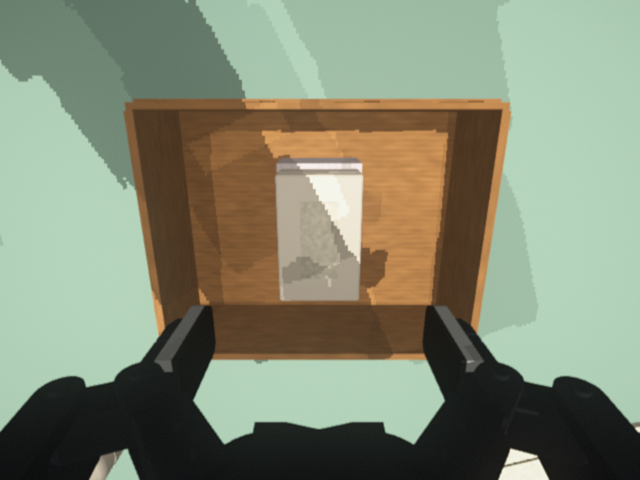

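The box sits flat, label up, squarely on the block (box 276–362 × 172–300, block edge just beyond it at row 160). The rack, bottle and blue box haven't moved, and the gripper is clear. Handing in.

```bash
python3 -c "
from station import *
print(job_done())"
```

```text
the job is handed in; nothing more can be done
None
```

The heating block lies flat, wells up, in the middle of the carton floor with the white slide box set lid up and centred on it; the rack, bottle and blue box were not moved, and the job was handed in at about 27 s.

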